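Shut the reader door and hold its shutter open at the index

TASK

Push the grey door of the white bench reader shut until it snaps home on its catch. Only then draw the sprung shutter slide on top of the reader towards you by its orange tab until its yellow pointer lines up with the red index, and keep it there: finish while still holding the tab, because the shutter springs back if let go. Leave the red index where it is set and do not disturb the timer, bottle, marker and film roll standing around.

Things in the scene. Friction and masses are not known exactly. Their poses are not given: they have to be found in the camera images.
- reader: white bench fluorescence reader, fixed to the worktop; 140 mm deep (x), 230 mm wide (y), 120 mm tall. Origin at the centre of its underside; its x axis points away from its front into its back, y to its left as seen by someone facing the front, z up. On its right half, on top (z = 120 mm), run the shutter slide and its scale
- door (a joint): angle of the grey door (rad): 0 = shut and seated flat on the front, grows as it opens towards the robot; starts 0.35 to 0.75. It swings freely and stays where it is left, until at about 0.11 rad a sprung ball catch resists; pushed past about 0.05 rad it snaps home to 0 and is held. Passing the catch takes about 6 N at door_push
- door_hinge (a point): point on the vertical hinge line at the left edge of the reader's front, at reader x = -75 mm, y = 108 mm, 95 mm above the worktop. The door is a flat panel 10 mm thick, centred on the hinge line, 114 mm wide towards the reader's right, from 10 to 114 mm above the worktop. Seen from above it turns clockwise about this point to open
- door_push (a point): good spot to push the door: on its outer face, 85 mm from the hinge, 95 mm above the worktop. The point's x axis points through the door, square to it, in the direction that shuts it; y runs along the door towards the hinge; z is up
- shutter_slide (a joint): how far the shutter slide is drawn out (m): 0 = at rest, fully in; grows as it is drawn along the reader's -x, to 0.065 at the stop. A spring pulls it back with 3 N at 0, 1 N more for every 10 mm; it does not stay out by itself
- shutter: sprung slide on the reader's top with an upright orange tab, the grip: 12 mm (along reader x) by 26 mm (along y), from 126 to 172 mm above the worktop. Origin under the slide at reader x = 0, y = -55 mm, z = 120 mm at rest, axes as the reader's; the tab is centred at its x = -10, y = 0 mm. Guide rails 7 mm high lie 18 mm either side of it; a grey hood, 10 mm high, begins 35 mm behind it
- tab_top (a point): centre of the top of the orange tab, 172 mm above the worktop
- pointer_tip (a point): tip of the yellow pointer arm that sticks out of the shutter slide to the reader's left, moves with the slide over a black scale with white ticks every 5 mm
- index_mark (a point): tip of the red index rider, 12 x 10 x 9 mm, on the scale beside the slide, 127 mm above the worktop; axes parallel to the reader's. Pointer and index line up when both have the same position along the reader's x
- index (a joint): setting of the red index (m), between 0.025 and 0.050 at the start: the value of joint shutter_slide at which the yellow pointer lines up with the index. Stiff to move, to be left alone
- timer: small white bench timer, 50x58x62 mm, standing at the left; bystander; origin at the centre of its underside
- bottle: white reagent bottle with orange cap, 68 mm across, 135 mm tall, at the left; bystander; origin at the centre of its underside
- red_marker: white and red marker pen, 136 mm long, lying at the right; bystander; origin at the centre of its underside
- film_roll: white roll of sealing film, 62 mm across, 50 mm tall, standing at the right; bystander; origin at the centre of its underside

How it is judged:
On the way, in this order (a step that is already met when the one before it is completed fails the run):
1. the door is shut and seated on its catch, the shutter still in (value of joint door below 0.02 rad and value of joint shutter_slide below 0.01 m), for 0.2 s.
2. the shutter is drawn out by its tab so that the pointer is within 5 mm of the index, the door still shut (x of pointer_tip in the frame of index_mark between -0.005 and 0.005 m and contact force between the fingers and shutter above 1 N and value of joint door below 0.02 rad), for 0.5 s.
At the end, for the whole second after the job is handed in: The door is seated (under 0.02 rad), the shutter's pointer is within 5 mm of the red index along the slide, and the fingers still hold the orange tab (at least 1 N), through the last second (all of step 2); the arm keeps its last pose, push and grip.
It fails at once if the shutter is drawn out more than 10 mm while the door is not shut (value of joint shutter_slide above 0.01 m and value of joint door above 0.05 rad).
It fails at once if the red index is shifted by more than 4 mm (distance of index_mark from where it was at the start of the episode above 0.004 m).
It fails at once if a bystander (timer, bottle, marker, film roll) is moved by more than 20 mm (distance of any of timer, bottle, red_marker, film_roll from where it was at the start of the episode above 0.02 m).
It also fails if it takes over 51 s, if anything falls off the work surface, if the arm or the gripper's body presses on something with over 40 N, if the wrist force passes 120 N, or if a joint passes its speed limit or range.

ROBOT

A 7-joint arm with a two-finger parallel gripper is mounted at the origin on a cart in front of the work surface, level with it; the furniture and walls round the work are solid. World frame = base frame: x ahead of the robot, y to its left, z up, the work surface at z = 0. Lengths are in m, angles in rad, forces in N, time in s.
With the tool pointing down it reaches from about 0.4 to 0.875 m from the base axis. Payload 19.3 kg.
Tool frame: the origin (TCP) lies at the very end of the fingers, on their centre line; the grasp point (between the pads) lies 19 mm behind it; z points along the fingers, y is the line along which they close (so a half turn about z gives the same grasp; the last joint's range is limited). The gripper opens to 85 mm and grips with 20 to 120 N. Pads are 22 mm wide; open, the fingers measure 114 mm over their backs; the gripper's body (76 mm by 85 mm) begins 54 mm behind the grasp point. The pads swing forward as they close: fully open they stand 13 mm farther back than shut.
Start: joints at [1.222, 0.521, -0.036, 1.599, 0.021, 1.021, -0.113], TCP at [0.172, -0.601, 0.231] pointing down, gripper open.
Joint ranges: [-2.91, 2.91], [-0.3, 2.13], [-1.5, 1.42], [0.17, 2.43], [-1.26, 4.41], [0.16, 1.93], [-2.52, 2.52]. Speed limits (rad/s): [1.89, 1.89, 2.39, 2.39, 3.01, 3.01, 3.01].

INTERFACE

Orientations are given as [roll, pitch, yaw] about the fixed x, y, z axes, in that order (R = Rz(yaw) Ry(pitch) Rx(roll)).
In Python, from workcell import bot gives the robot as it stands.
- The arm moves only by the shell command python3 -m crank 'ROWS' [FORCE]. ROWS is a JSON object of lists of equal length, an entry for each row: "travel": the shift along the world's x, y, z in cm, a list of three; "turn": the turn, a rotation vector about the world's x, y, z in degrees, a list of three; "gripper": the closure, from 0 (fully open) to 1 (shut). A call has exactly 5 rows; each row is the pose to reach, as a shift and turn from the pose commanded when the call began; what a row does not reach only later rows make up. A row lasts 1/10 s, in which the tool goes at most 50 mm and 8.59 degrees, less where a joint would pass 70% of its speed; a pose out of reach is approached as far as the arm can. A call with a gripper value outside its range is refused whole. The fingers move at their own pace and stop on an object; FORCE is the grip in N (left out, the last holds). Time passes only in rows, so rows that repeat a pose let the fingers close, or fill a call up. It gives the time, the measured TCP pose, the force, the opening and the grip force at its end, in the units of the state.
- bot.observe(): the state, without advancing time (a new reading comes with each control period).
- bot.grab_frame(name): name is "scene" or "top" or "wrist"; returns a dict with "pixels" (480x640x3 uint8, red, green, blue), "fx", "fy", "cx", "cy" (pixels), "extrinsics" (4x4, takes a point from world to camera coordinates). Camera axes: x right, y down, z forward; pixel columns grow to the right and rows downward; lengths in m; the calibration is good to about 2 mm. A picture is of the moment at which its call begins. There is no depth.
- bot.job_done(): hands the job in; it is judged then, once.
The state is a dict: "clock": time; "qpos": joint angles; "qd": joint speeds; "joint_efforts": joint torques, N m; "position": TCP position; "tool_rot": TCP orientation; "force": force on the tool from outside, world axes, zero at the start; "moment": the same for the moment, N m; "grip_width": finger opening in m; "finger_force": force on a finger pad.
Only numpy, scipy, OpenCV 4.12 (cv2) and the standard library are available. Lean on these libraries where they do the work, as an engineer would, in place of code of your own. Each camera call takes 0.05 s, during which the arm holds its last target. There are 200 camera calls.

## Working session

There is one attempt and no reset: what is moved stays moved. The work goes in short steps, Python scripts to look and compute and a shell command to move; the robot and the scene stay as the last step left them, time stands still between calls to the robot, and variables do not carry over. Pictures are saved under pics/ and viewed, at most 10 in all, crops included, and the job is handed in when it is done.

```bash
mkdir -p pics; ls; python3 - <<'E'
from workcell import bot
import cv2,numpy as np
s=bot.observe(); print(s['clock'],s['position'],s['tool_rot'],s['grip_width'])
for n in ("scene","top"):
    f=bot.grab_frame(n); cv2.imwrite(f"pics/{n}0.png",f["pixels"][:,:,::-1])
    print(n,f['fx'],f['cx'],f['cy'],np.round(f['extrinsics'],4).tolist())
E
```

```text
pics
0.0 [ 0.17185664 -0.60055485  0.23073895] [-3.14047331e+00  8.80012961e-05  2.78779487e-01] 0.08542984326480206
scene 596.473287524614 328.3164784504159 232.15971721961657 [[-0.7907, -0.6118, -0.0242, 0.4747], [-0.2857, 0.4036, -0.8692, 0.2723], [0.5415, -0.6803, -0.4939, 1.0156], [0.0, 0.0, 0.0, 1.0]]
top 488.14577718075395 319.2139131668331 232.55168016585026 [[-0.0288, -0.9996, 0.0008, 0.0132], [-0.9788, 0.028, -0.203, 0.6301], [0.2029, -0.0066, -0.9792, 1.0255], [0.0, 0.0, 0.0, 1.0]]
```

View pics/scene0.png

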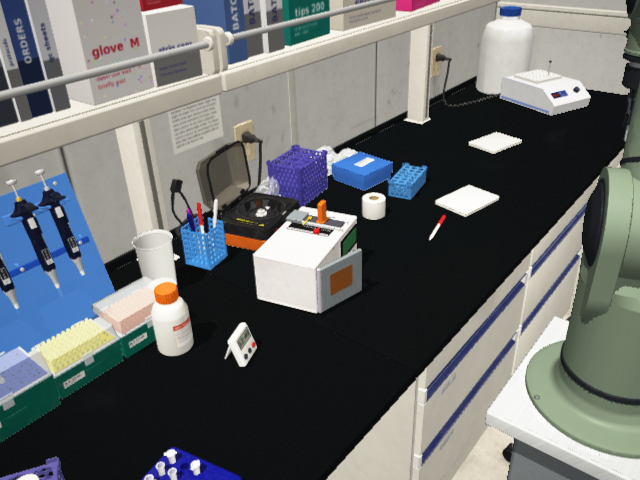

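View pics/top0.png

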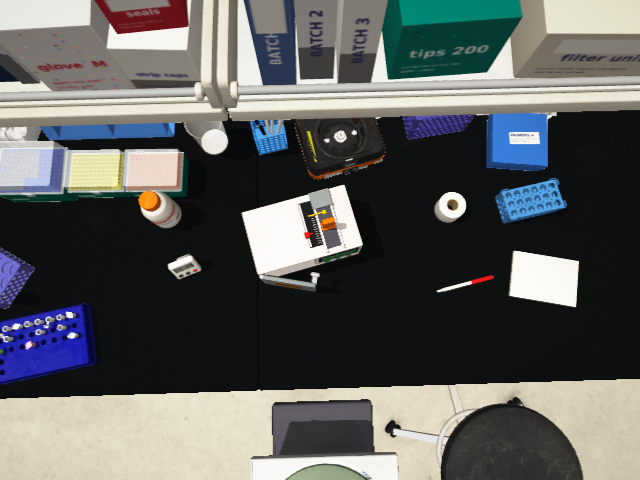

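The scene view shows the reader with its door open (about 310,270) and the orange tab at (322,212). The top view shows the tab at (328,225), the red index at (307,235) and the door from (262,277) to (316,288). I'll enlarge both.

```bash
python3 - <<'E'
import cv2,numpy as np
a=cv2.imread("pics/scene0.png")[190:315,245:370]; b=cv2.imread("pics/top0.png")[180:300,240:370]
cv2.imwrite("pics/c1.png",cv2.resize(a,(600,600),fx=0,fy=0,interpolation=cv2.INTER_CUBIC))
cv2.imwrite("pics/c2.png",cv2.resize(b,None,fx=5,fy=5,interpolation=cv2.INTER_CUBIC))
E
```

```text
(no output)
```

View pics/c1.png

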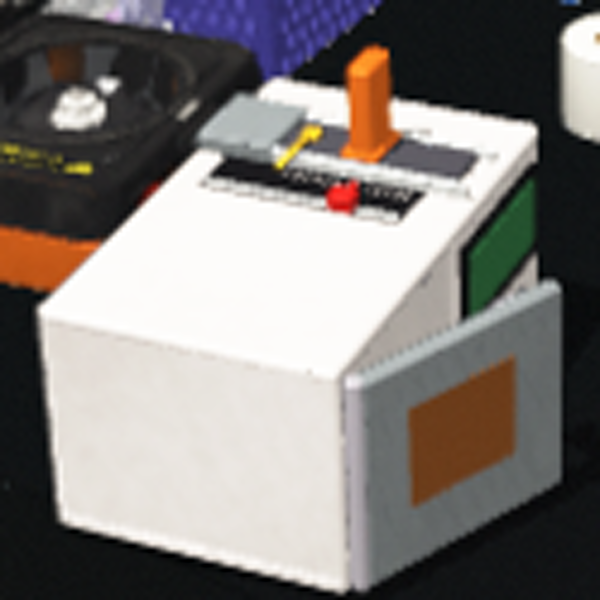

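View pics/c2.png

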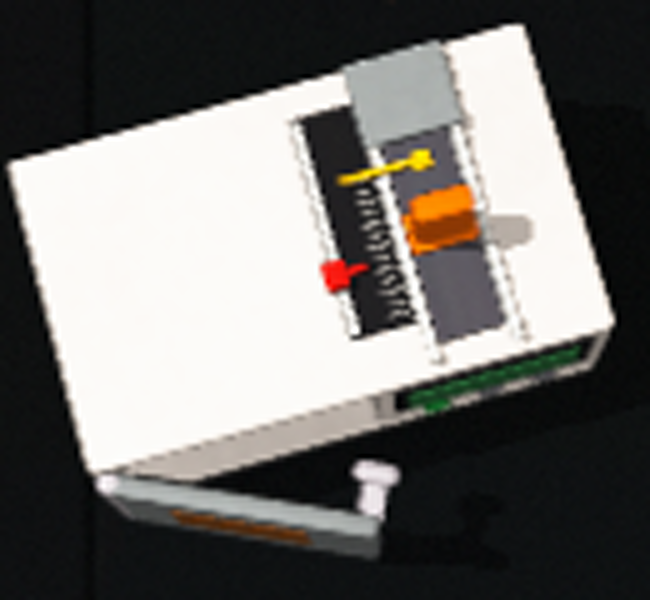

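The crops show the following (crop pixels):
- **Top view:** reader top corners at (10,162), (520,24), (613,322) and (88,473). Tab top is near (443,200), pointer tip (340,181), index tip (368,268), and the door's top edge runs from (105,482) to (380,520).
- **Scene view:** corners at (42,312) and (343,378), tab top (369,50), pointer tip (280,165), door end top (557,287).

I'll triangulate these points and fit the reader pose.

```bash
cat > h.py <<'E'
import numpy as np, cv2
from scipy.optimize import least_squares
E={'scene':np.array([[-0.7907,-0.6118,-0.0242,0.4747],[-0.2857,0.4036,-0.8692,0.2723],[0.5415,-0.6803,-0.4939,1.0156]]),
'top':np.array([[-0.0288,-0.9996,0.0008,0.0132],[-0.9788,0.028,-0.203,0.6301],[0.2029,-0.0066,-0.9792,1.0255]])}
K={'scene':np.array([[596.473,0,328.316],[0,596.473,232.16],[0,0,1]]),'top':np.array([[488.146,0,319.214],[0,488.146,232.552],[0,0,1]])}
P={k:K[k]@E[k] for k in E}
def proj(c,p): q=P[c]@np.append(p,1); return q[:2]/q[2]
def tri(s,t):
    X=cv2.triangulatePoints(P['scene'],P['top'],np.float64(s).reshape(2,1),np.float64(t).reshape(2,1)); return (X[:3]/X[3]).ravel()
def onz(c,px,z):
    M=P[c]; A=np.c_[M[:,:2],M[:,2]*z+M[:,3]]; q=np.linalg.solve(A,[*px,1]); return np.r_[q[:2]/q[2],z]
S=lambda u,v:(245+(u+.5)/4.8-.5,190+(v+.5)/4.8-.5)
T=lambda u,v:(240+(u+.5)/5-.5,180+(v+.5)/5-.5)
E
python3 - <<'E'
from h import *
np.set_printoptions(precision=4,suppress=True)
for n,s,t in [('tab',(369,50),(445,198)),('bl',(42,312),(10,162)),('fl',(343,378),(88,473)),('ptr',(280,165),(340,181)),('doorend',(557,287),(380,520)),('hinge',(350,380),(105,482))]:
    print(n,tri(S(*s),T(*t)))
pts=[('top',T(10,162),(70,115,120)),('top',T(520,24),(70,-115,120)),('top',T(613,322),(-70,-115,120)),('top',T(88,473),(-70,115,120)),('scene',S(42,312),(70,115,120)),('scene',S(343,378),(-70,115,120)),('top',T(445,198),(-10,-55,172)),('scene',S(369,50),(-10,-55,172))]
def w(p,r): c,s=np.cos(p[2]),np.sin(p[2]); r=np.array(r)/1000; return np.array([p[0]+c*r[0]-s*r[1],p[1]+s*r[0]+c*r[1],r[2]])
def f(p): return np.concatenate([proj(c,w(p,r))-px for c,px,r in pts])
r=least_squares(f,[.6,0,.25]); p=r.x; print(p,r.fun.reshape(-1,2))
def inv(q): c,s=np.cos(p[2]),np.sin(p[2]); d=q[:2]-p[:2]; return np.r_[c*d[0]+s*d[1],-s*d[0]+c*d[1],q[2]]
ptr=inv(onz('top',T(340,181),.127)); ix=inv(onz('top',T(368,268),.127)); print('ptr',ptr,'idx',ix,'index',ptr[0]-ix[0])
h=w(p,(-75,108,95)); print('hinge',h,'tab',w(p,(-10,-55,172)))
for q in (onz('top',T(380,520),.114),tri(S(557,287),T(380,520))):
    q=inv(q); print('end',q,'angle',np.arctan2(-75e-3-q[0],108e-3-q[1]), np.hypot(-.075-q[0],.108-q[1]))
E
```

```text
tab [ 0.6336 -0.0245  0.1737]
bl [0.6677 0.1594 0.1157]
fl [0.532  0.1258 0.1161]
ptr [0.6529 0.0183 0.1278]
doorend [0.5104 0.005  0.1069]
hinge [0.5306 0.1206 0.1126]
[0.6285 0.0325 0.2584] [[-0.8066  0.711 ]
 [ 0.1918 -0.9209]
 [ 1.0689  0.59  ]
 [ 0.5646  1.2124]
 [-1.2477 -1.3409]
 [-0.8044 -1.724 ]
 [-0.3169  1.0143]
 [-0.4121  0.9635]]
ptr [ 0.0214 -0.0196  0.127 ] idx [-0.018  -0.0204  0.127 ] index 0.03946321218988916
hinge [0.5284 0.1178 0.095 ] tab [ 0.6329 -0.0232  0.172 ]
end [-0.1198  0.0043  0.114 ] angle 0.40783113713412666 0.1129297445097081
end [-0.1212  0.0035  0.1069] angle 0.4163508177290469 0.11423523632086827
```

Measurements check out: tab height is 0.1737 (0.172 given) and door length is 0.113–0.114. The reader is at (0.6285, 0.0325) with yaw 0.258, the door is at 0.41 rad, and the index is about 39 mm. I'll close the fingers and move over in front of the door.

```bash
python3 -m crank '{"travel":[[3.5,3.5,0],[7,7,0],[10.5,10.5,0],[14,14,0],[17.5,17.5,0]],"turn":[[0,0,-1.2],[0,0,-1.2],[0,0,-1.2],[0,0,-1.2],[0,0,-1.2]],"gripper":[1,1,1,1,1]}' 40
python3 -m crank '{"travel":[[1.5,4.7,0],[3,9.4,0],[4.5,14.1,0],[6,18.8,0],[7.5,23.5,0]],"turn":[[0,0,0],[0,0,0],[0,0,0],[0,0,0],[0,0,0]],"gripper":[1,1,1,1,1]}'
```

```text
clock: 0.6
position: [0.348, -0.4242, 0.2312]
tool_rot: [-3.141, 0.0, 0.258]
force: [0.9, -1.1, 0.7]
grip_width: 0.0122
finger_force: 0.0
clock: 1.1
position: [0.4221, -0.1889, 0.2313]
tool_rot: [3.142, 0.0, 0.258]
force: [1.9, -1.4, -1.2]
grip_width: -0.0003
finger_force: 0.0
```

```bash
python3 -m crank '{"travel":[[0.8,4.5,0],[1.6,9,0],[2.4,13.5,0],[3.2,18,0],[3.8,22.3,0]],"turn":[[0,0,0],[0,0,0],[0,0,0],[0,0,0],[0,0,0]],"gripper":[1,1,1,1,1]}'
python3 -m crank '{"travel":[[0,0,-4],[0,0,-8],[0,0,-12],[0,0,-15],[0,0,-15]],"turn":[[0,0,0],[0,0,0],[0,0,0],[0,0,0],[0,0,0]],"gripper":[1,1,1,1,1]}'
```

```text
clock: 1.6
position: [0.46, 0.0341, 0.2313]
tool_rot: [-3.142, -0.0, 0.258]
force: [1.7, -0.2, -0.2]
grip_width: -0.0002
finger_force: 0.0
clock: 2.1
position: [0.4579, 0.032, 0.0784]
tool_rot: [-3.141, 0.006, 0.258]
force: [0.7, 0.0, 0.4]
grip_width: 0.0003
finger_force: 0.0
```

```bash
python3 -m crank '{"travel":[[1.2,0.1,0],[2.4,0.1,0],[3.6,0.1,0],[4.8,0.1,0],[6,0.1,0]],"turn":[[0,0,0],[0,0,0],[0,0,0],[0,0,0],[0,0,0]],"gripper":[1,1,1,1,1]}'
python3 -m crank '{"travel":[[0.4,0.1,0],[0.8,0.2,0],[1.2,0.3,0],[1.5,0.4,0],[1.5,0.4,0]],"turn":[[0,0,0],[0,0,0],[0,0,0],[0,0,0],[0,0,0]],"gripper":[1,1,1,1,1]}'
```

```text
clock: 2.6
position: [0.5222, 0.0329, 0.0831]
tool_rot: [3.141, -0.003, 0.257]
force: [-0.9, 0.3, -0.6]
grip_width: 0.0002
finger_force: 0.3
clock: 3.1
position: [0.5351, 0.0372, 0.0816]
tool_rot: [3.142, 0.0, 0.258]
force: [-0.2, -0.8, 1.5]
grip_width: -0.0002
finger_force: 0.9
```

```bash
python3 -m crank '{"travel":[[0.1,0,0],[0.2,0,0],[0.3,0.1,0],[0.4,0.1,0],[0.4,0.1,0]],"turn":[[0,0,0],[0,0,0],[0,0,0],[0,0,0],[0,0,0]],"gripper":[1,1,1,1,1]}'; python3 - <<'E'
from workcell import bot
import cv2
a=[bot.grab_frame(n)["pixels"][180:310,240:375,::-1] for n in ("scene","top")]
cv2.imwrite("pics/d1.png",cv2.resize(cv2.hconcat(a),None,fx=2.9,fy=2.9,interpolation=cv2.INTER_CUBIC))
E
```

```text
clock: 3.6
position: [0.5355, 0.037, 0.0811]
tool_rot: [3.141, 0.007, 0.257]
force: [-24.2, -5.9, 19.4]
grip_width: -0.0003
finger_force: 12.9
```

View pics/d1.png

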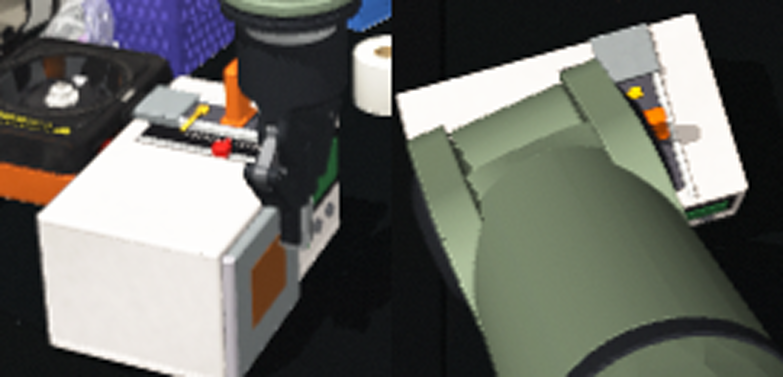

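The left half shows the door flush on the front, and the tool is stopped hard against it at the expected place with 24 N. The shutter is still in. I'll retreat, rise, open the fingers and go above the tab.

```bash
python3 -m crank '{"travel":[[-4,-1,0],[-4,-1,4],[-4,-1,8],[-4,-1,12],[-4,-1,16]],"turn":[[0,0,0],[0,0,0],[0,0,0],[0,0,0],[0,0,0]],"gripper":[1,1,0,0,0]}'
python3 -m crank '{"travel":[[3.5,-1.3,0],[7,-2.6,0],[10.5,-4,0],[13.4,-5.2,0],[13.4,-5.2,0]],"turn":[[0,0,0],[0,0,0],[0,0,0],[0,0,0],[0,0,0]],"gripper":[0,0,0,0,0]}'
python3 - <<'E'
from workcell import bot
import cv2,numpy as np
s=bot.observe(); print(s['position'],s['tool_rot'],s['grip_width'])
f=bot.grab_frame("wrist"); print(f['fx'],f['cx'],f['cy'],np.round(f['extrinsics'],5).tolist())
cv2.imwrite("pics/w1.png",f["pixels"][:,:,::-1])
E
```

```text
clock: 4.2
position: [0.4989, 0.0284, 0.2434]
tool_rot: [-3.141, -0.001, 0.258]
force: [0.3, -0.0, 0.2]
grip_width: 0.0431
finger_force: 0.0
clock: 4.7
position: [0.6355, -0.0256, 0.2406]
tool_rot: [3.141, -0.001, 0.256]
force: [-2.0, 0.8, -0.3]
grip_width: 0.0854
finger_force: 0.0
[ 0.63546848 -0.0255608   0.24062443] [ 3.14129900e+00 -7.41289447e-04  2.55830454e-01] 0.08538275481999313
419.50278585615507 322.5375428891693 238.61129262917842 [[0.25202, -0.96772, 0.00028, -0.18444], [-0.92922, -0.24192, 0.27933, 0.54487], [-0.27025, -0.07066, -0.9602, 0.55766], [0.0, 0.0, 0.0, 1.0]]
```

View pics/w1.png

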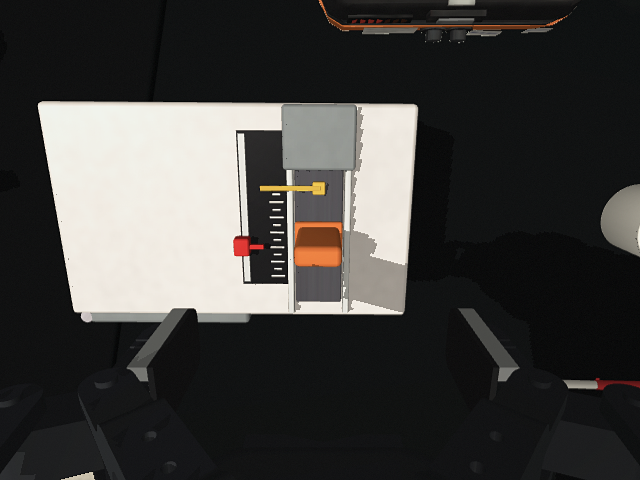

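The wrist view shows the tab at about (318,245), the pointer tip (261,188), the index tip (264,247), and the door shut along the row-318 edge. I'll compare these with the model.

```bash
python3 - <<'E'
from h import *
np.set_printoptions(precision=4,suppress=True)
M=np.array([[419.503,0,322.5375],[0,419.503,238.611],[0,0,1]])@np.array([[0.25202,-0.96772,0.00028,-0.18444],[-0.92922,-0.24192,0.27933,0.54487],[-0.27025,-0.07066,-0.9602,0.55766]])
P['wrist']=M
pts=[((39,102),(70,115,120)),((417,104),(70,-115,120)),((405,313),(-70,-115,120)),((75,312),(-70,115,120))]
def w(p,r): c,s=np.cos(p[2]),np.sin(p[2]); r=np.array(r)/1000; return np.array([p[0]+c*r[0]-s*r[1],p[1]+s*r[0]+c*r[1],r[2]])
r=least_squares(lambda p:np.concatenate([proj('wrist',w(p,q))-px for px,q in pts]),[.63,.03,.258]); p=r.x; print(p,r.fun)
for dx in(-6,6):
  for dy in (-13,13): print(dx,dy,proj('wrist',w(p,(-10+dx,-55+dy,172))))
def inv(q): c,s=np.cos(p[2]),np.sin(p[2]); d=q[:2]-p[:2]; return np.r_[c*d[0]+s*d[1],-s*d[0]+c*d[1],q[2]]
a,b=inv(onz('wrist',(261,188),.127)),inv(onz('wrist',(264,247),.127)); print(a,b,a[0]-b[0],'tab',w(p,(-10,-55,172)))
g=cv2.imread('pics/w1.png'); cv2.imwrite('pics/w1c.png',cv2.resize(g[170:290,225:365],None,fx=5,fy=5,interpolation=cv2.INTER_CUBIC))
E
```

```text
[0.6297 0.032  0.2511] [-3.7072 -0.9958  3.6645 -1.5233  1.6844  2.515  -1.6264  2.4585]
-6 -13 [343.6778 267.7874]
-6 13 [295.1162 267.6264]
6 -13 [344.0804 246.3842]
6 13 [294.7831 246.2176]
[ 0.0194 -0.0187  0.127 ] [-0.0186 -0.0192  0.127 ] 0.037991323822959375 tab [ 0.6337 -0.0238  0.172 ]
```

View pics/w1c.png

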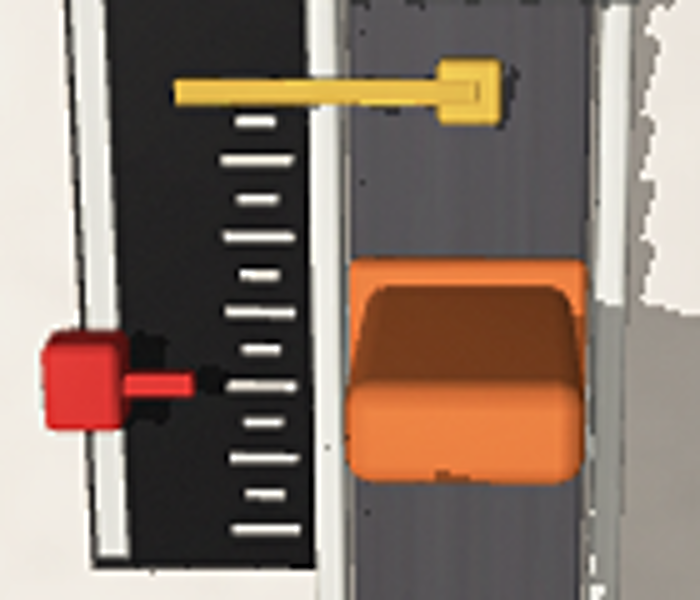

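The tab matches the model to about 1 mm, and the index is at roughly 38–40 mm. I'll descend and grip.

```bash
python3 -m crank '{"travel":[[0,0,-3],[0,0,-6],[0,0,-8],[0,0,-10],[0,0,-10]],"turn":[[0,0,0],[0,0,0],[0,0,0],[0,0,0],[0,0,0]],"gripper":[0,0,0,0,0]}'
python3 -m crank '{"travel":[[0,0,0],[0,0,0],[0,0,0],[0,0,0],[0,0,0]],"turn":[[0,0,0],[0,0,0],[0,0,0],[0,0,0],[0,0,0]],"gripper":[1,1,1,1,1]}' 60
python3 -m crank '{"travel":[[0,0,0],[0,0,0],[0,0,0],[0,0,0],[0,0,0]],"turn":[[0,0,0],[0,0,0],[0,0,0],[0,0,0],[0,0,0]],"gripper":[1,1,1,1,1]}'
```

```text
clock: 5.25
position: [0.6312, -0.0233, 0.1394]
tool_rot: [-3.14, 0.003, 0.259]
force: [-0.9, -0.2, 0.9]
grip_width: 0.0853
finger_force: 0.0
clock: 5.75
position: [0.6331, -0.0235, 0.1423]
tool_rot: [-3.141, -0.001, 0.258]
force: [-2.3, 2.1, 9.1]
grip_width: 0.0248
finger_force: 58.5
clock: 6.25
position: [0.6332, -0.0235, 0.1423]
tool_rot: [-3.141, -0.001, 0.258]
force: [-3.4, 1.0, 9.5]
grip_width: 0.0246
finger_force: 58.6
```

Gripped at 25 mm width and 58 N. Now I'll draw it out 39 mm along the reader's -x.

```bash
python3 -m crank '{"travel":[[-0.8,-0.2,0],[-1.5,-0.4,0],[-2.3,-0.6,0],[-3.1,-0.8,0],[-3.8,-1,0]],"turn":[[0,0,0],[0,0,0],[0,0,0],[0,0,0],[0,0,0]],"gripper":[1,1,1,1,1]}'
python3 -m crank '{"travel":[[0,0,0],[0,0,0],[0,0,0],[0,0,0],[0,0,0]],"turn":[[0,0,0],[0,0,0],[0,0,0],[0,0,0],[0,0,0]],"gripper":[1,1,1,1,1]}'
python3 - <<'E'
from workcell import bot
import cv2
a=bot.grab_frame("wrist")["pixels"][:,:,::-1]; b=bot.grab_frame("scene")["pixels"][180:310,240:375,::-1]
cv2.imwrite("pics/e1.png",cv2.hconcat([cv2.resize(a[100:400,150:420],(432,480)),cv2.resize(b,(360,480),interpolation=cv2.INTER_CUBIC)]))
E
```

```text
clock: 6.75
position: [0.5961, -0.0329, 0.1423]
tool_rot: [-3.141, -0.004, 0.258]
force: [6.9, 5.1, 1.1]
grip_width: 0.0249
finger_force: 59.0
clock: 7.25
position: [0.5964, -0.0328, 0.1423]
tool_rot: [-3.141, -0.004, 0.258]
force: [6.2, 4.4, 2.4]
grip_width: 0.0252
finger_force: 59.1
```

View pics/e1.png

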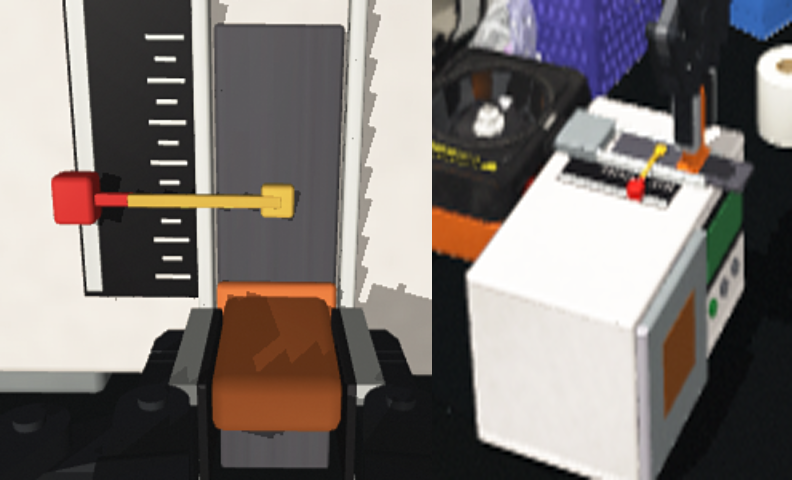

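The yellow pointer (row 201) meets the red index (row 200), the tab is held, and the door is shut. I'll hold a little longer and hand it in.

```bash
python3 -m crank '{"travel":[[0,0,0],[0,0,0],[0,0,0],[0,0,0],[0,0,0]],"turn":[[0,0,0],[0,0,0],[0,0,0],[0,0,0],[0,0,0]],"gripper":[1,1,1,1,1]}'
python3 -c "
from workcell import bot
print(bot.job_done())"
```

```text
clock: 7.85
position: [0.5964, -0.0328, 0.1423]
tool_rot: [-3.141, -0.004, 0.258]
force: [6.0, 5.4, 3.2]
grip_width: 0.0248
finger_force: 59.1
the job is handed in; nothing more can be done
None
```

I handed the job in at about 7.9 s: the door is seated, the shutter pointer lines up with the red index, and the tab is still held at 59 N; no verdict came back.

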